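Bring the bottle tray out of the cleaning caddy

ROBOT

A 7-joint arm with a two-finger parallel gripper is mounted at the origin on the work surface. World frame = base frame: x ahead of the robot, y to its left, z up, the work surface at z = 0. Lengths are in m, angles in rad, forces in N, time in s.
With the tool pointing down it reaches from about 0.35 to 0.9 m from the base axis. Payload 8.1 kg.
Tool frame: the origin (TCP) lies at the very end of the fingers, on their centre line; the grasp point (between the pads) lies 19 mm behind it; z points along the fingers, y is the line along which they close (so a half turn about z gives the same grasp; the last joint's range is limited). The gripper opens to 92 mm and grips with 3 to 60 N. Pads are 19 mm wide; open, the fingers measure 130 mm over their backs; the gripper's body (75 mm by 190 mm) begins 47 mm behind the grasp point.
Start: joints at [-1.247, 0.434, 0.025, 1.573, -0.012, 1.134, -0.075], TCP at [0.259, 0.569, 0.227] pointing down, gripper open.
Joint ranges: [-2.62, 2.62], [-0.44, 2.09], [-1.27, 1.32], [0.08, 2.57], [-1.32, 4.46], [0.12, 2], [-2.74, 2.74]. Speed limits (rad/s): [2.22, 2.22, 3.01, 3.01, 3.14, 3.14, 3.14].

INTERFACE

Orientations are given as a rotation vector (axis times angle).
In Python, from cell import readout, cams, job gives the robot as it stands.
- The arm moves only by the tool drive_tool, never from a script. Its argument "commands" is a list of rows, each a list of 3 entries, a list of its own where there are three numbers: the turn, a rotation vector about the tool's x, y, z in rad, then the shift along the tool's x, y, z in cm, then the gripper's target within -1 to 1 (fully open at 1, half-way at 0, shut at -1). A call has 1 to 20 rows; each row is the pose to reach, as a shift and turn from the pose commanded when the call began, along the tool's axes at that moment; what a row does not reach only later rows make up. A row lasts 1/12 s, in which the tool goes at most 41.7 mm and 7.16 degrees, less where a joint would pass 70% of its speed; a pose out of reach is approached as far as the arm can. A call with a gripper value outside its range is refused whole. The fingers move at their own pace and stop on an object; "newtons" is the grip in N (left out, the last holds). Time passes only in rows, so rows that repeat a pose let the fingers close. It gives the time, the measured TCP pose, the force, the opening and the grip force at its end, in the units of the state.
- readout.observe(): the state, without advancing time (a new reading comes with each control period).
- cams.get_image(name): name is "scene" or "top" or "wrist"; returns the picture (384x512x3 uint8, blue, green, red); there is no depth.
- cams.camera_info(name): a dict with "camera_matrix" (3x3 intrinsics, pixels), "R" (3x3) and "t" (3): a world point X has camera coordinates R X + t. Camera axes: x right, y down, z forward; pixel columns grow to the right and rows downward; lengths in m; the calibration is good to about 2 mm. A picture is of the moment at which its call begins: read the wrist's pose just before it. camera_info takes no time and is no camera call; for the wrist camera it gives the pose at the moment of the call.
- job.sign_off(): hands the job in; it is judged then, once.
The state is a dict: "clock": time; "joints": joint angles; "dq": joint speeds; "joint_efforts": joint torques, N m; "position": TCP position; "ee_rot": TCP orientation; "force": force on the tool from outside, world axes, zero at the start; "ft_torque": the same for the moment, N m; "width": opening from 0.0 (shut) to 1.0 (fully open); "gripper_force": force on a finger pad.
Only numpy, scipy, OpenCV 4.12 (cv2) and the standard library are available. Lean on these libraries where they do the work, as an engineer would, in place of code of your own. Each camera call takes 0.05 s, during which the arm holds its last target. There are 200 camera calls.

TASK

The caddy's two pull-out trays have both been left ajar: first push the tray with the dustpan fully home, then hook a fingertip behind the raised front lip of the tray with the stoppered glass bottle and draw it out along its rails as far as it goes, leaving the bottle standing in it. Work with the fingertips only: grip and lift nothing, do not touch the bottle or the dustpan, do not draw the dustpan's tray out, and leave everything else where it is.

Things in the scene. Friction and masses are not known exactly. Their poses are not given: they have to be found in the camera images.
- caddy: Fixed, open-topped black plastic caddy, 265 mm deep (x), 333 mm wide. Origin: middle of its front edge, on the work surface; +x to its rear, +y to its left tray as seen from the robot, z up; yaw within 0.22 rad. Side walls 55 mm high, rear wall 40, middle deck between the trays 45 wide and 45 high; two doors 56 high swung back along its sides. The space in front of the trays is empty.
- tray_l (a joint): How far the left tray (caddy y = +92.5 mm) is out, in m, towards caddy -x: 0 = home, 0.13 = fully out at its stop; starts at 0.02 to 0.05. Rail friction 1.5 N plus 5 N per m/s; stays where left. White, 136 mm wide, floor 16 mm and side walls 45 mm above the work surface. Its front is an upright full-width lip 10 mm thick, 66 mm high; the first 65 mm of floor behind the lip are empty.
- tray_r (a joint): The same for the right tray (at caddy y = -92.5 mm), an identical tray.
- lip_l (a point): Middle of the top edge of the left tray's lip, 66 mm above the work surface; it moves with the tray. The lip's front face is 5 mm towards caddy -x of it, its inner face (to hook behind) 5 mm towards caddy +x. Axes as the caddy's. In the rules tray_l_c0 is the lip's outer half, tray_l_c1 its inner half.
- lip_r (a point): The same point on the right tray's lip (outer half tray_r_c0, inner half tray_r_c1).
- bottle_mid (a point): Loose clear glass bottle with a cork stopper, 60 mm in diameter, 142 mm tall, 0.3 kg, standing in one of the trays (left or right, it varies), in its rear part. Point: on its axis, 70 mm above its underside; z along its axis.
- bottle: The same bottle; origin: the centre of its underside.
- dustpan: Loose small grey dustpan lying in the other tray: pan 105 x 100 mm, rear wall 37 mm high, handle rising to the rear to 84 mm above its underside. Origin: under the middle of the pan; x towards its handle.
- grout_brush: Loose white grout brush, 120 x 22 x 28 mm, lying on the caddy's middle deck. Origin: underside, under the bristles.
- jar: Loose lidded jar, 70 mm in diameter, 90 mm tall, beside the caddy. Origin: centre of the underside.
- tin: Loose steel tin, 74 mm in diameter, 110 mm tall, beside the caddy. Origin: centre of the underside.
- sprayer: Loose white spray bottle, 64 mm in diameter, 149 mm tall, beside the caddy. Origin: centre of the underside.
- cup: Loose black plastic cup, 76 mm in diameter, 90 mm tall, beside the caddy. Origin: centre of the underside.
- scraper: Loose steel scraper with a black handle, 170 x 60 x 14 mm, lying on the work surface between the robot and the caddy, well in front of the trays. Origin: underside, near its middle.

How it is judged:
By the outcome, as a careful person would: the job done as asked, in the order asked, and still so for the second after the job is handed in, with the robot touching nothing.
It also fails if it takes over 45 s, if anything falls off the work surface, if the arm or the gripper's body presses on something with over 40 N, if the wrist force passes 120 N, or if a joint passes its speed limit or range.

## Working session

There is one attempt and no reset: what is moved stays moved. The work goes in short steps, Python scripts to look and compute and a tool call to move; the robot and the scene stay as the last step left them, time stands still between calls to the robot, and variables do not carry over. Pictures are saved under pics/ and viewed, at most 10 in all, crops included, and the job is handed in when it is done.

Besides the shell and the picture viewer there is one more tool, called after "Emit:" as name(argument=value, ...) on one line, values as JSON. drive_tool: Moves the arm, as the interface text tells. Its arguments: {"type":"object","properties":{"commands":{"type":"array"},"newtons":{"type":"number"}},"required":["commands"]}

```bash
mkdir -p pics; python3 - <<'E'
from cell import readout,cams
import cv2
s=readout.observe();print(s['clock'],s['position'],s['ee_rot'],s['width'])
for n in("top","scene"):
    cv2.imwrite(f"pics/{n}0.png",cams.get_image(n)); i=cams.camera_info(n);print(n,i)
E
```

```text
0.0 [0.25857575 0.56843984 0.22593886] [-6.65405280e-01 -3.07012527e+00  2.46438719e-03] 0.9952015008990439
top {'camera_matrix': array([[487.00818435,   0.        , 259.61822503],
       [  0.        , 487.00818435, 185.41166578],
       [  0.        ,   0.        ,   1.        ]]), 'R': array([[ 0.00232405, -0.99998448, -0.00506434],
       [-0.9800405 , -0.00127092, -0.19879386],
       [ 0.19878434,  0.00542527, -0.98002824]]), 't': array([0.01219868, 0.55138658, 1.38465868])}
scene {'camera_matrix': array([[429.24807368,   0.        , 254.25702486],
       [  0.        , 429.24807368, 195.09575035],
       [  0.        ,   0.        ,   1.        ]]), 'R': array([[ 0.84349287,  0.53708814, -0.00749056],
       [ 0.46141654, -0.73164933, -0.50178086],
       [-0.27498102,  0.41979231, -0.86496234]]), 't': array([-0.47337796, -0.21049803,  1.57610666])}
```

View pics/top0.png

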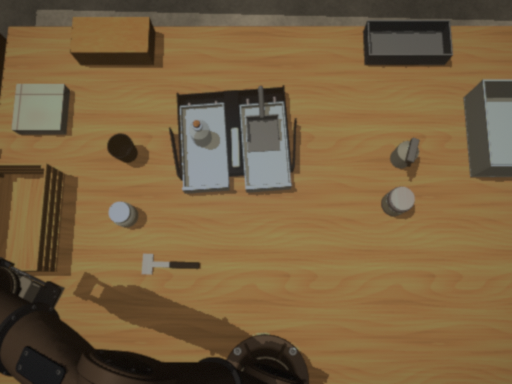

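View pics/scene0.png

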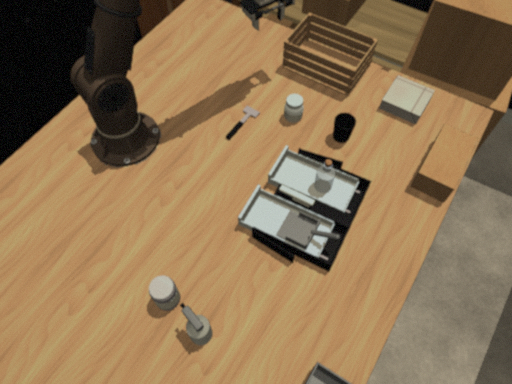

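The top view shows the bottle in the left tray (about 200,130) and the dustpan in the right tray (264,130). The tray lips lie near rows 185-190. I'll take a closer crop.

```bash
python3 - <<'E'
import cv2
a=cv2.imread("pics/top0.png")[80:200,160:310]
cv2.imwrite("pics/c0.png",cv2.resize(a,None,fx=5,fy=5,interpolation=cv2.INTER_CUBIC))
E
cat > h.py <<'E'
import numpy as np
from cell import cams
def ray(n,u,v,z):
    i=cams.camera_info(n);R,t=i['R'],i['t'];c=-R.T@t
    d=R.T@np.linalg.solve(i['camera_matrix'],[u,v,1]);return c+d*(z-c[2])/d[2]
def proj(n,X):
    i=cams.camera_info(n);p=i['camera_matrix']@(i['R']@np.array(X)+i['t']);return p[:2]/p[2]
E
```

```text
(no output)
```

View pics/c0.png

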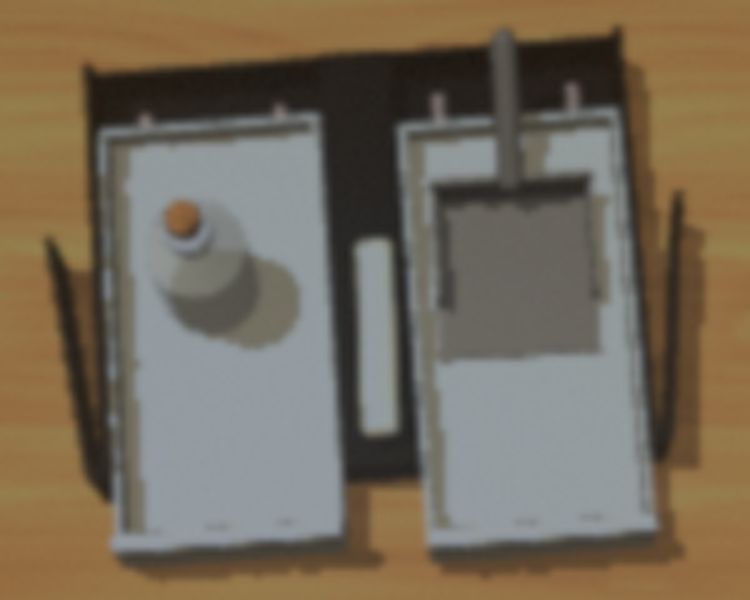

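The crop shows the left lip's edge running (112,550) to (344,540) and the right's (430,548) to (658,535). The doors are swung out beside the caddy, and the brush is on the deck.

```bash
python3 - <<'E'
from h import *
from cell import readout
f=lambda u,v,z:ray("top",160+u/5-.4,80+v/5-.4,z)
for nm,u,v,z in [("Ll",112,540,.066),("Lr",344,530,.066),("Rl",430,540,.066),("Rr",658,528,.066),("caddy rear l",88,68,.04),("rear r",620,38,.04),("deckfrontl",350,478,.045),("deckr",415,472,.045),("Lrail",98,130,.045),("Lrailr",322,118,.045)]:
    print(nm,f(u,v,z).round(4))
s=readout.observe()
from scipy.spatial.transform import Rotation as R
print(R.from_rotvec(s['ee_rot']).as_matrix().round(3))
i=cams.camera_info("wrist");print(i['camera_matrix'],(-i['R'].T@i['t']).round(3),i['R'].round(2))
E
```

```text
Ll [0.5424 0.2409 0.066 ]
Lr [0.5485 0.1048 0.066 ]
Rl [0.5426 0.0542 0.066 ]
Rr [ 0.55   -0.0795  0.066 ]
caddy rear l [0.8469 0.2704 0.04  ]
rear r [ 0.8668 -0.0607  0.04  ]
deckfrontl [0.5845 0.1032 0.045 ]
deckr [0.5883 0.0643 0.045 ]
Lrail [0.8043 0.2618 0.045 ]
Lrailr [0.8122 0.1238 0.045 ]
[[-0.91   0.414 -0.   ]
 [ 0.414  0.91  -0.001]
 [-0.    -0.001 -1.   ]]
[[306.17569984   0.         256.43569904]
 [  0.         306.17569984 193.58510027]
 [  0.           0.           1.        ]] [0.183 0.604 0.384] [[ 0.41  0.91 -0.  ]
 [ 0.87 -0.39  0.31]
 [ 0.28 -0.13 -0.95]]
```

Emit:
drive_tool(commands=[[[0,0,-0.1],[-3,-3,0],-1],[[0,0,-0.2],[-6,-6,0],-1],[[0,0,-0.3],[-9,-9,0],-1],[[0,0,-0.4],[-12,-12,0],-1],[[0,0,-0.48],[-15,-14.5,0],-1],[[0,0,-0.48],[-18,-17.5,0],-1],[[0,0,-0.48],[-21,-20.5,0],-1],[[0,0,-0.48],[-24,-23.5,0],-1],[[0,0,-0.48],[-27,-26.5,0],-1],[[0,0,-0.48],[-30,-29.5,0],-1],[[0,0,-0.48],[-33,-32,0],-1],[[0,0,-0.48],[-36,-35,0],-1],[[0,0,-0.48],[-37.6,-36.7,0],-1],[[0,0,-0.48],[-37.6,-36.7,0],-1],[[0,0,-0.48],[-37.6,-36.7,0],-1]])

```text
clock: 1.35
position: [0.4491, 0.0777, 0.2265]
ee_rot: [0.078, -3.14, 0.0]
force: [0.5, 1.2, -0.6]
width: 0.008
gripper_force: 0.0
```

```bash
python3 - <<'E'
from h import *
from cell import readout
import cv2
from scipy.spatial.transform import Rotation as R
s=readout.observe();print(s['clock'],s['position'],s['force'],s['width'],R.from_rotvec(s['ee_rot']).as_matrix().round(3))
i=cams.camera_info("wrist");np.savez("w1.npz",**i)
a=cams.get_image("wrist");cv2.imwrite("pics/w1.png",a)
E
```

```text
1.35 [0.44914732 0.07774927 0.22654992] [ 0.46166415  1.19569925 -0.63507921] 0.008353520802110782 [[-0.999 -0.049 -0.   ]
 [-0.049  0.999 -0.   ]
 [ 0.    -0.    -1.   ]]
```

View pics/w1.png

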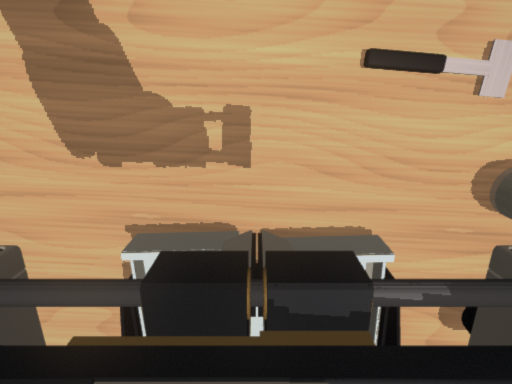

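The wrist view has image-down as forward. The two lips' grey front faces span rows 237-250, with the bright top strips at rows 250-258. The right tray's strip starts at (124,255) and the left tray's ends at (392,257).

```bash
python3 - <<'E'
import numpy as np,cv2
i=np.load("w1.npz");a=cv2.cvtColor(cv2.imread("pics/w1.png"),cv2.COLOR_BGR2GRAY)
R,t,K=i['R'],i['t'],i['camera_matrix'];c=-R.T@t
def ray(u,v,z):
    d=R.T@np.linalg.solve(K,[u,v,1]);return (c+d*(z-c[2])/d[2]).round(4)
for u in (129,140,230,285,376,388): print(u,a[228:272,u])
for u,v in [(124,250),(124,260),(238,250),(277,250),(392,252),(392,260)]: print(u,v,ray(u,v,.066))
E
```

```text
129 [102 102 103 104 115 155 160 158 154 155 159 159 161 156 130 100  91  89
  90  88  88  90  93 106 113 194 208 209 209 209 209 206 177 167 127 117
 118 107 103 104 104 105 108 110]
140 [103 102 102 103 104  98  90  90  91  90  89  90  90  89  90  90  90  89
  89  89  88  88  90  97 122 196 208 209 208 208 208 201 128  99  98  97
  99  98  97  97  97  98  97  97]
230 [96 95 93 90 88 88 88 88 88 87 84 84 83 83 83 83 82 82 83 83 81 80 68 39
 31 30 28 29 27 28 27 27 28 26 28 26 27 25 26 24 26 23 24 24]
285 [120 107 104  99  96  94  97  97 100  91  88  85  84  81  82  82  82  83
  83  83  82  80  67  41  32  30  29  30  29  29  28  29  27  26  27  25
  26  26  26  25  27  25  25  25]
376 [167 168 166 161 161 158 139 101  89  88  88  88  89  88  87  88  88  86
  88  87  88  87  88  89  90  94 109 193 210 211 211 211 211 204 133  80
  69  68  68  67  68  67  67  67]
388 [162 165 166 162 158 159 157 154 158 164 164 162 156 155 162 166 166 159
 133 105  90  87  88  87  88  97 117 197 211 211 211 211 210 207 179 172
 171 172 172 167 158 130  83  49]
124 250 [ 0.544  -0.0709  0.066 ]
124 260 [ 0.5572 -0.072   0.066 ]
238 250 [0.5375 0.0612 0.066 ]
277 250 [0.5353 0.1064 0.066 ]
392 252 [0.5312 0.2401 0.066 ]
392 260 [0.5417 0.242  0.066 ]
```

Emit:
drive_tool(commands=[[[0,0,0],[-1.5,-3,0],-1],[[0,0,0],[-3,-6,0],-1],[[0,0,0],[-4.7,-9,1],-1],[[0,0,0],[-4.7,-9,4],-1],[[0,0,0],[-4.7,-9,7],-1],[[0,0,0],[-4.7,-9,10],-1],[[0,0,0],[-4.7,-9,13],-1],[[0,0,0],[-4.7,-9,16],-1],[[0,0,0],[-4.7,-9,18.5],-1],[[0,0,0],[-4.7,-9,19],-1],[[0,0,0],[-4.7,-9,19],-1],[[0,0,0],[-4.7,-9,19],-1]])

```text
clock: 2.4
position: [0.5011, -0.0072, 0.0374]
ee_rot: [-0.086, 3.14, 0.001]
force: [0.4, 0.3, 0.8]
width: 0.004
gripper_force: 0.0
```

Emit:
drive_tool(commands=[[[0,0,0],[-0.6,0,0],-1],[[0,0,0],[-1.2,0,0],-1],[[0,0,0],[-1.8,0,0],-1],[[0,0,0],[-2.4,0,0],-1],[[0,0,0],[-2.8,0,0],-1],[[0,0,0],[-3.2,0,0],-1],[[0,0,0],[-3.6,0,0],-1],[[0,0,0],[-4.0,0,0],-1],[[0,0,0],[-4.4,0,0],-1],[[0,0,0],[-4.8,0,0],-1],[[0,0,0],[-5.2,0,0],-1],[[0,0,0],[-5.5,0,0],-1]])

```text
clock: 3.4
position: [0.5561, -0.005, 0.0366]
ee_rot: [0.084, -3.14, -0.0]
force: [-1.5, 1.0, -0.6]
width: 0.005
gripper_force: 0.8
```

Emit:
drive_tool(commands=[[[0,0,0],[-0.3,0,0],-1],[[0,0,0],[-0.6,0,0],-1],[[0,0,0],[-0.9,0,0],-1],[[0,0,0],[-1.2,0,0],-1],[[0,0,0],[-1.5,0,0],-1],[[0,0,0],[-1.8,0,0],-1],[[0,0,0],[-1.8,0,0],-1]])

```text
clock: 3.98
position: [0.5679, -0.0047, 0.0358]
ee_rot: [0.083, -3.129, -0.0]
force: [-19.8, 0.8, 15.2]
width: 0.006
gripper_force: 9.9
```

Emit:
drive_tool(commands=[[[0,0,0],[0.3,0,0],-1],[[0,0,0],[1.5,0,0],-1],[[0,0,0],[4,0,0],-1],[[0,0,0],[6,0,-2],-1],[[0,0,0],[6,0,-6],-1],[[0,0,0],[8,0,-10],-1],[[0,0,0],[9,0,-13],-1],[[0,0,0],[9,0,-13],-1]])

```text
clock: 4.65
position: [0.4857, -0.0098, 0.1726]
ee_rot: [-0.081, 3.132, 0.002]
force: [1.4, 0.3, 0.5]
width: 0.002
gripper_force: 0.0
```

```bash
python3 - <<'E'
from cell import readout,cams
import cv2
s=readout.observe();print(s['position'],s['force'])
x=cams.get_image("top");cv2.imwrite("pics/top1.png",x)
y=cams.get_image("scene");cv2.imwrite("pics/scene1.png",y)
f=lambda a:cv2.resize(a,(600,480),interpolation=cv2.INTER_CUBIC)
import numpy as np
a=cv2.resize(x[80:200,160:310],(400,320),interpolation=cv2.INTER_CUBIC);b=cv2.resize(y[140:270,230:380],(400,347),interpolation=cv2.INTER_CUBIC)[:320]
cv2.imwrite("pics/c1.png",np.hstack([a,b]))
E
```

```text
[ 0.48567547 -0.00977542  0.17264119] [1.35147794 0.28764994 0.53648158]
```

View pics/c1.png

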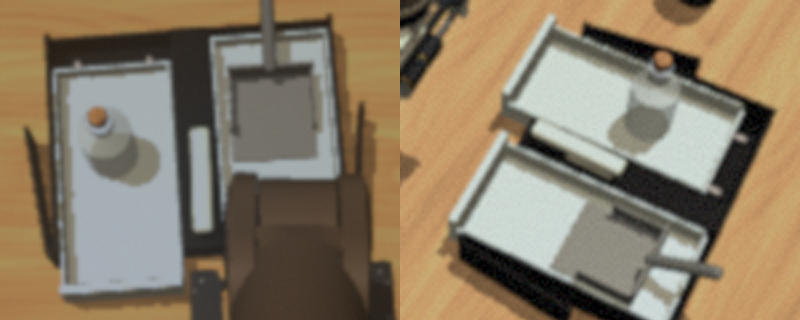

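The right tray is now against the rear wall, so it's home, and the dustpan sits undisturbed in it. Next I go over the left tray, behind its lip.

Emit:
drive_tool(commands=[[[0,0,0],[-2,3,0],-1],[[0,0,0],[-4,6,0],-1],[[0,0,0],[-6,9,0],-1],[[0,0,0],[-8,12,0],-1],[[0,0,0],[-9,15,0],-1],[[0,0,0],[-10,17,0],-1],[[0,0,0],[-10,17.8,0],-1],[[0,0,0],[-10,17.8,2],-1],[[0,0,0],[-10,17.8,5],-1],[[0,0,0],[-10,17.8,8],-1],[[0,0,0],[-10,17.8,9],-1],[[0,0,0],[-10,17.8,9],-1]])

```text
clock: 5.75
position: [0.5719, 0.1725, 0.0732]
ee_rot: [0.082, -3.134, 0.004]
force: [-0.4, 0.0, -0.0]
width: 0.006
gripper_force: 0.0
```

```bash
python3 - <<'E'
from cell import readout,cams
import cv2,numpy as np
s=readout.observe();print(s['position'],s['force'])
y=cams.get_image("scene");b=cv2.resize(y[120:240,230:380],(600,480),interpolation=cv2.INTER_CUBIC)
cv2.imwrite("pics/c2.png",b)
E
```

```text
[0.57193797 0.17251484 0.07324386] [-0.44945629  0.04874754 -0.03324298]
```

View pics/c2.png

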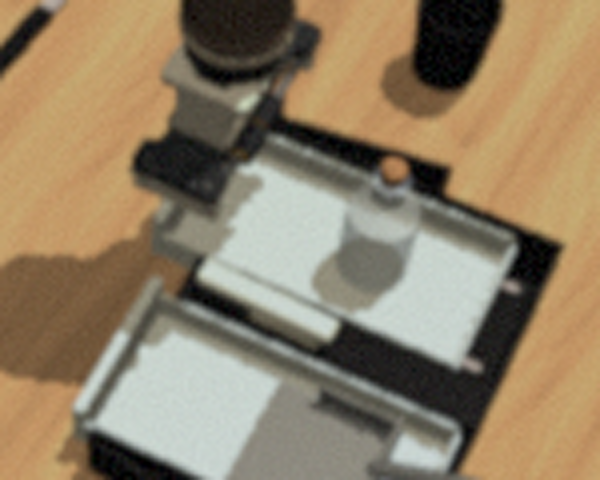

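The gripper is over the left tray's front part at crop (200,180), well clear of the bottle at (380,230). I'll descend and hook.

Emit:
drive_tool(commands=[[[0,0,0],[-0.4,0,1],-1],[[0,0,0],[-0.4,0,2],-1],[[0,0,0],[-0.4,0,3],-1],[[0,0,0],[-0.4,0,3.8],-1],[[0,0,0],[-0.4,0,3.8],-1],[[0,0,0],[0.1,0,3.8],-1],[[0,0,0],[0.6,0,3.8],-1],[[0,0,0],[1.0,0,3.8],-1],[[0,0,0],[1.3,0,3.8],-1],[[0,0,0],[1.6,0,3.8],-1],[[0,0,0],[1.9,0,3.8],-1],[[0,0,0],[2.2,0,3.8],-1],[[0,0,0],[2.5,0,3.8],-1]])

```text
clock: 6.88
position: [0.5495, 0.1726, 0.0391]
ee_rot: [-0.083, 3.139, 0.0]
force: [2.4, -1.0, 1.3]
width: 0.006
gripper_force: 0.8
```

Contact is made (2.4 N), so I keep drawing it out slowly.

Emit:
drive_tool(commands=[[[0,0,0],[0.4,0,0],-1],[[0,0,0],[0.8,0,0],-1],[[0,0,0],[1.2,0,0],-1],[[0,0,0],[1.6,0,0],-1],[[0,0,0],[2.0,0,0],-1],[[0,0,0],[2.4,0,0],-1],[[0,0,0],[2.8,0,0],-1],[[0,0,0],[3.2,0,0],-1],[[0,0,0],[3.6,0,0],-1],[[0,0,0],[4.0,0,0],-1],[[0,0,0],[4.4,0,0],-1],[[0,0,0],[4.8,0,0],-1],[[0,0,0],[5.2,0,0],-1],[[0,0,0],[5.6,0,0],-1],[[0,0,0],[6.0,0,0],-1],[[0,0,0],[6.4,0,0],-1],[[0,0,0],[6.8,0,0],-1],[[0,0,0],[7.2,0,0],-1],[[0,0,0],[7.6,0,0],-1],[[0,0,0],[8.0,0,0],-1]])

```text
clock: 8.55
position: [0.469, 0.1684, 0.0388]
ee_rot: [-0.083, 3.14, 0.0]
force: [2.5, -1.2, 0.6]
width: 0.001
gripper_force: 0.9
```

Emit:
drive_tool(commands=[[[0,0,0],[0.3,0,0],-1],[[0,0,0],[0.6,0,0],-1],[[0,0,0],[0.9,0,0],-1],[[0,0,0],[1.2,0,0],-1],[[0,0,0],[1.5,0,0],-1],[[0,0,0],[1.8,0,0],-1],[[0,0,0],[1.8,0,0],-1]])

```text
clock: 9.13
position: [0.4566, 0.168, 0.0396]
ee_rot: [-0.082, 3.131, 0.003]
force: [17.2, -1.8, -12.5]
width: 0.008
gripper_force: 8.5
```

It hit the stop at 17 N, at the predicted place. Now I back off inward slightly, lift out and check.

Emit:
drive_tool(commands=[[[0,0,0],[-0.6,0,0],-1],[[0,0,0],[-1.4,0,0],-1],[[0,0,0],[-2.0,0,0],-1],[[0,0,0],[-2.0,0,0],-1],[[0,0,0],[-2,0,-2],-1],[[0,0,0],[-2,0,-5],-1],[[0,0,0],[-2,0,-9],-1],[[0,0,0],[-2,0,-13],-1],[[0,0,0],[-2,0,-17],-1],[[0,0,0],[1,0,-19],-1],[[0,0,0],[4,3,-19],-1],[[0,0,0],[6,7,-19],-1],[[0,0,0],[6,11,-19],-1],[[0,0,0],[6,15,-19],-1],[[0,0,0],[6,19,-19],-1],[[0,0,0],[6,22,-19],-1],[[0,0,0],[6,22,-19],-1]])

```text
clock: 10.55
position: [0.3768, 0.3906, 0.2281]
ee_rot: [0.096, -3.139, -0.004]
force: [0.4, -0.2, -0.7]
width: 0.006
gripper_force: 0.0
```

```bash
python3 - <<'E'
from cell import readout,cams
import cv2,numpy as np
s=readout.observe();print(s['clock'],s['position'],s['force'])
x=cams.get_image("top");y=cams.get_image("scene")
a=cv2.resize(x[80:290,90:320],(400,365),interpolation=cv2.INTER_CUBIC);b=cv2.resize(y[90:270,210:407],(400,365),interpolation=cv2.INTER_CUBIC)
cv2.imwrite("pics/c3.png",np.hstack([a,b]))
E
```

```text
10.55 [0.37683318 0.3906421  0.22811085] [ 0.3867544  -0.22096317 -0.66571229]
```

View pics/c3.png

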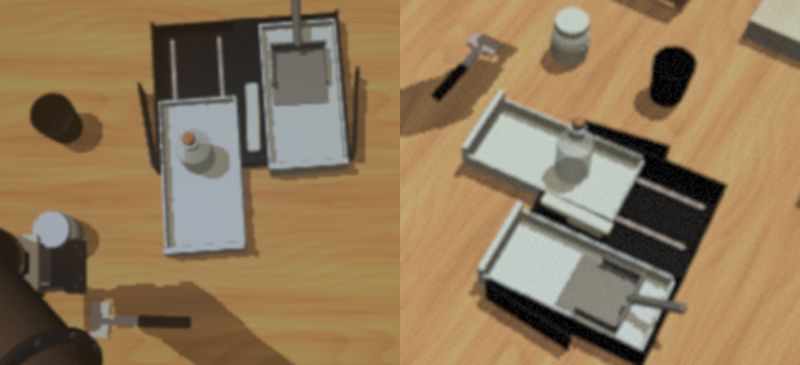

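The left tray is fully out with the bottle standing in it (left half, 195,145). The dustpan's tray is home at the rear wall, everything else is in place, and the arm is clear.

```bash
python3 -c "
from cell import job
print(job.sign_off())"
```

```text
the job is handed in; nothing more can be done
None
```

I pushed the dustpan's tray (right) home to its stop, then drew the bottle's tray (left) out to its stop with the bottle still standing; the job was handed in at about 10.7 s, and no verdict was returned.

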